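# Put the stationery back in its desk organiser

### The job

Tidy the registration desk: put the four pieces of stationery back in their grey holders - the stapler lengthwise in the long tray, the self-inking stamp lengthwise in the broad tray, the correction-fluid bottle in the small square tray and the glue stick in the round pot. Each must stand upright on its own base on the holder's floor. Leave the lancet box and the sample tube where they lie.

Things in the scene. Friction and masses are not known exactly. Their poses are not given: they have to be found in the camera images.
- stapler: dark blue desk stapler, 128 mm along its y axis, 32 mm wide at the base (base plate 8 mm high), 46 mm high; its upper arm, 20 mm wide from 22 to 46 mm above the desk, does not move and can be gripped across x. About 0.16 kg. Origin: centre of the underside, z up.
- stamp: dark red self-inking stamp on a black frame, 45 mm along x, 71 mm along y, 66 mm high; its red hood is 44 mm wide across x from 32 to 66 mm above its base and does not move. About 0.09 kg. Origin: centre of the underside, z up.
- correction_bottle: small round correction-fluid bottle, standing, 72 mm high: white body 30 mm in diameter up to 42 mm, blue cap 19 mm in diameter from there to the top. About 0.04 kg. Origin: centre of the underside, z up.
- glue_stick: standing glue stick, a slim yellow cylinder with a green cap, 24 mm in diameter, 96 mm high. About 0.03 kg. Origin: centre of the underside, z up.
- long_tray: grey open tray, the long narrow one, fixed to the desk: outside 60 mm along x, 158 mm along y, 16 mm high; walls and floor 4 mm thick (inside 52 x 150 mm), dark mat on the floor. For the stapler, whose y axis goes along the tray's y axis, either way round. Origin: centre of the underside, at desk level; floor 4 mm above it.
- broad_tray: grey open tray, the broad rectangular one, fixed to the desk: outside 75 mm along x, 101 mm along y, 16 mm high; walls and floor 4 mm (inside 67 x 93 mm), dark mat. For the stamp, its y axis along the tray's y axis, either way round. Origin: centre of the underside, at desk level; floor 4 mm above it.
- small_tray: grey open tray, the small square one, fixed to the desk: outside 60 x 60 mm, 16 mm high; walls and floor 4 mm (inside 52 x 52 mm), dark mat. For the correction-fluid bottle. Origin: centre of the underside, at desk level; floor 4 mm above it.
- round_pot: grey round open pot, fixed to the desk: outside diameter 52 mm, 45 mm high, wall and floor 4 mm (inside diameter 44 mm). For the glue stick, which then stands out 55 mm above its rim. Origin: centre of the underside, at desk level; floor 4 mm above it.
- lancet_box: white and red lancet carton among the other things, 60 mm along x, 90 mm along y, 45 mm high, loose; stays where it is. Origin: centre of the underside.
- tube: capped sample tube with a lilac cap, lying on the desk among the other things, 100 mm along its y axis, 17 mm thick, loose; stays where it is. Origin: under its middle.
Things that resemble listed ones, but are neither listed nor needed, are in the scene too. What is shaped like the glue_stick but red is not meant. What is shaped like the small_tray but red is not meant.

How it is judged:
At the end, for the whole second after the job is handed in: Stapler, stamp and bottle within 14 mm across and 15 mm along of the centres of the long, broad and small trays (stapler within 0.2, stamp 0.45 rad of the tray's length), glue stick within 14 mm of the pot's axis; bases 1 to 9 mm above the desk, tilt under 0.12 rad, at rest, released (z of stapler in the frame of long_tray between 0.001 and 0.009 m and x of stapler in the frame of long_tray between -0.014 and 0.014 m and y of stapler in the frame of long_tray between -0.015 and 0.015 m and angle between the y axis of stapler and the y axis of long_tray, either way round below 0.2 rad and angle between each of stapler, stamp, correction_bottle, glue_stick's own z axis and vertical below 0.12 rad and linear speed of each of stapler, stamp, correction_bottle, glue_stick below 0.02 m/s and angular speed of each of stapler, stamp, correction_bottle, glue_stick below 0.3 rad/s and z of stamp in the frame of broad_tray between 0.001 and 0.009 m and x of stamp in the frame of broad_tray between -0.014 and 0.014 m and y of stamp in the frame of broad_tray between -0.015 and 0.015 m and angle between the y axis of stamp and the y axis of broad_tray, either way round below 0.45 rad and z of correction_bottle in the frame of small_tray between 0.001 and 0.009 m and x of correction_bottle in the frame of small_tray between -0.014 and 0.014 m and y of correction_bottle in the frame of small_tray between -0.015 and 0.015 m and z of glue_stick in the frame of round_pot between 0.001 and 0.009 m and horizontal distance between glue_stick and round_pot below 0.014 m); the robot touches nothing.
It fails at once if the lancet box is shifted by more than 20 mm (distance of lancet_box from where it was at the start of the episode above 0.02 m).
It fails at once if the sample tube is shifted by more than 20 mm (distance of tube from where it was at the start of the episode above 0.02 m).
It also fails if it takes over 112 s, if anything falls off the work surface, if the arm or the gripper's body presses on something with over 40 N, if the wrist force passes 120 N, or if a joint passes its speed limit or range.

### The arm

A 6-joint arm with a two-finger parallel gripper is mounted at the origin on the work surface; the furniture and walls round the work are solid. World frame = base frame: x ahead of the robot, y to its left, z up, the work surface at z = 0. Lengths are in m, angles in rad, forces in N, time in s.
With the tool pointing down it reaches from about 0.3 to 0.875 m from the base axis. Payload 6.4 kg.
Tool frame: the origin (TCP) lies midway between the tips of the shut fingers; the grasp point (between the pads) lies 19 mm behind it; z points along the fingers, y is the line along which they close (so a half turn about z gives the same grasp; the last joint's range is limited). The gripper opens to 85 mm and grips with 20 to 120 N. Pads are 22 mm wide; open, the fingers measure 114 mm over their backs; the gripper's body (76 mm by 85 mm) begins 54 mm behind the grasp point. The pads swing forward as they close: fully open they stand 13 mm farther back than shut.
Start: joints at [1.132, 0.181, 1.607, -0, 1.354, -0.206], TCP at [0.133, 0.56, 0.231] pointing down, gripper open.
Joint ranges: [-2.99, 2.99], [-0.89, 2.07], [0.3, 2.58], [-1.14, 4.28], [0, 2.63], [-3.12, 3.12]. Speed limits (rad/s): [2.57, 2.57, 3.01, 3.14, 3.14, 3.14].

### API

Orientations are given as a unit quaternion [w, x, y, z].
In Python, from bench import ctrl gives the robot as it stands.
- The arm moves only by the tool send_rows, never from a script. Its argument "motion" is a list of rows, each a list of 7 numbers: the turn, a rotation vector about the tool's x, y, z in degrees, then the shift along the tool's x, y, z in mm, then the closure, from -1 (fully open) to 1 (shut). In form: [[rx, ry, rz, tx, ty, tz, grip], ...]. A call has exactly 10 rows; each row shifts and turns the commanded pose from where the row before left it, along the tool's axes as they then stand; what a row does not reach is not made up. A row lasts 1/10 s, in which the tool goes at most 50 mm and 8.59 degrees, less where a joint would pass 70% of its speed; a pose out of reach is approached as far as the arm can. A call is refused whole if a number of a shift passes 50 or a number of a turn 8.59, either way. A call with a gripper value outside its range is refused whole. The fingers move at their own pace and stop on an object; the grip force is fixed at half the most. Time passes only in rows, so rows that do not move let the fingers close, or fill a call up. It gives the time, the measured TCP pose, the force, the opening and the grip force at its end, in the units of the state.
- ctrl.get_obs(): the state, without advancing time (a new reading comes with each control period).
- ctrl.camera(name): name is "scene" or "top" or "wrist"; returns a dict with "color" (400x640x3 uint8, red, green, blue), "z_map" (400x640 float32, m along the optical axis (not along the pixel's ray), 0 where there is no reading), "mtx" (3x3 intrinsics, pixels), "extrinsics" (4x4, takes a point from camera to world coordinates); the wrist camera has in their place "hand_eye" (4x4, takes a point from camera to tool coordinates, whose origin is the TCP and whose axes are the flange's). Camera axes: x right, y down, z forward; pixel columns grow to the right and rows downward; lengths in m; the calibration is good to about 2 mm. A picture is of the moment at which its call begins: read the wrist's pose just before it.
- ctrl.hand_in(): hands the job in; it is judged then, once.
The state is a dict: "time_s": time; "q": joint angles; "dq": joint speeds; "joint_efforts": joint torques, N m; "eef_pos": TCP position; "eef_rot": TCP orientation; "wrist_force": force on the tool from outside, world axes, zero at the start; "torque": the same for the moment, N m; "opening": opening from 0.0 (shut) to 1.0 (fully open); "grasp_force": force on a finger pad.
Only numpy, scipy, OpenCV 4.12 (cv2) and the standard library are available. Lean on these libraries where they do the work, as an engineer would, in place of code of your own. Each camera call takes 0.05 s, during which the arm holds its last target. There are 200 camera calls.

## Working session

There is one attempt and no reset: what is moved stays moved. The work goes in short steps, Python scripts to look and compute and a tool call to move; the robot and the scene stay as the last step left them, time stands still between calls to the robot, and variables do not carry over. Pictures are saved under pics/ and viewed, at most 14 in all, crops included, and the job is handed in when it is done.

Besides the shell and the picture viewer there is one more tool, called after "Emit:" as name(argument=value, ...), one argument or row to a line, values as JSON. send_rows: Moves the arm, as the interface text tells. Its arguments: {"type":"object","properties":{"motion":{"type":"array","items":{"type":"array","items":{"type":"number"}}}},"required":["motion"]}

```bash
ls; mkdir -p pics; python3 - <<'E'
from bench import ctrl
import cv2,numpy as np
o=ctrl.get_obs();print(o)
for n in("scene","top"):
    c=ctrl.camera(n);cv2.imwrite(f"pics/{n}0.png",c["color"][:,:,::-1]);np.savez(f"{n}0.npz",**c);print(n,c["mtx"],c["extrinsics"],(c["z_map"]>0).mean())
c=ctrl.camera("wrist");print(c["mtx"],c["hand_eye"])
E
```

```text
pics
{'time_s': 0.0, 'q': array([ 1.13169914e+00,  1.81547998e-01,  1.60800068e+00, -3.17833286e-05,
        1.35381686e+00, -2.06299142e-01]), 'dq': array([-0.00011981, -0.00163379,  0.00194655,  0.00048538,  0.00023538,
        0.00120143]), 'joint_efforts': array([-1.91710496e-03, -4.44874656e+01, -3.51331723e+01, -3.39541239e-04,
        9.02269618e-03, -2.98328359e-06]), 'eef_pos': array([0.13240357, 0.55897615, 0.23038379]), 'eef_rot': array([-2.66399974e-04,  1.16132898e-01,  9.93233288e-01, -8.45609484e-04]), 'wrist_force': array([-0.43078633, -0.01273397,  0.4299871 ]), 'torque': array([ 0.03580876,  0.05630524, -0.0009481 ]), 'grasp_force': 0.0, 'opening': 0.9990859343705761}
scene [[413.23612211   0.         320.66391982]
 [  0.         413.23612211 196.93486747]
 [  0.           0.           1.        ]] [[ 0.67850262 -0.56169806  0.47342315 -0.12286522]
 [-0.73458985 -0.52183123  0.43367029 -0.49382039]
 [ 0.00345522 -0.64201827 -0.76668155  0.92518908]
 [ 0.          0.          0.          1.        ]] 0.99605859375
top [[490.98197608   0.         323.39452361]
 [  0.         490.98197608 205.6762449 ]
 [  0.           0.           1.        ]] [[ 2.67050991e-03 -9.91257079e-01  1.31917673e-01  2.34290565e-01]
 [-9.99995476e-01 -2.82976127e-03 -1.01975011e-03 -1.42472941e-02]
 [ 1.38413004e-03 -1.31914353e-01 -9.91260151e-01  1.33833234e+00]
 [ 0.00000000e+00  0.00000000e+00  0.00000000e+00  1.00000000e+00]] 0.99597265625
[[355.80790666   0.         322.09108903]
 [  0.         355.80790666 198.82770131]
 [  0.           0.           1.        ]] [[-7.28820407e-04 -9.56720357e-01 -2.91007950e-01  7.39234798e-02]
 [ 9.99998158e-01 -1.80639200e-04 -1.91059339e-03  6.87504698e-04]
 [ 1.77533614e-03 -2.91008807e-01  9.56718727e-01 -1.43547100e-01]
 [ 0.00000000e+00  0.00000000e+00  0.00000000e+00  1.00000000e+00]]
```

View pics/top0.png

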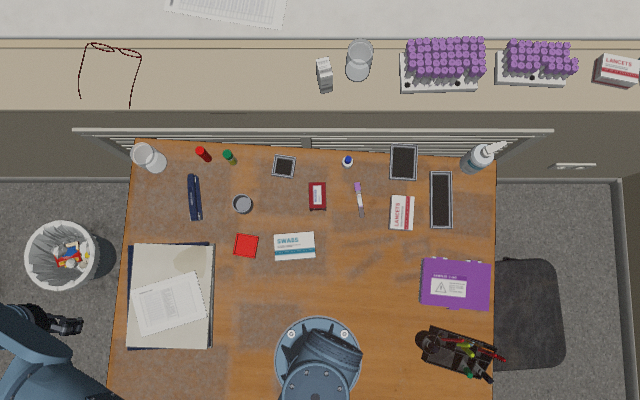

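View pics/scene0.png

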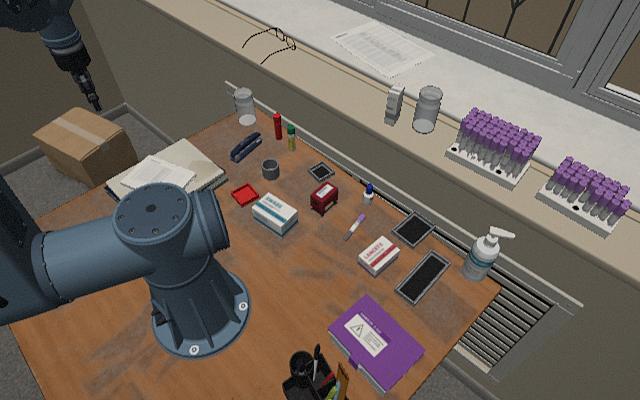

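The top view shows:
- Stapler (195,197), stamp (317,196), bottle (347,161) and green-capped glue stick (229,157).
- Pot (242,203), small tray (284,166), broad tray (403,162) and long tray (441,199).
- Lancet box (402,212) and tube (360,198), which stay where they are.
- Red decoys at (203,154) and (246,245).

The scene view shows the same layout, with a sill behind the desk.

```bash
cat > h.py <<'E'
import numpy as np,cv2
from scipy.spatial.transform import Rotation as R
def T_wrist(o,c):
    q=o["eef_rot"];T=np.eye(4);T[:3,:3]=R.from_quat([q[1],q[2],q[3],q[0]]).as_matrix();T[:3,3]=o["eef_pos"];return T@c["hand_eye"]
def cloud(c,T):
    z=c["z_map"];K=c["mtx"];v,u=np.mgrid[:400,:640]
    P=np.stack([(u-K[0,2])/K[0,0]*z,(v-K[1,2])/K[1,1]*z,z],-1)
    return P@T[:3,:3].T+T[:3,3]
def ray(c,T,px,h):
    d=T[:3,:3]@np.linalg.solve(c["mtx"],[*px,1.]);return T[:3,3]+d*(h-T[2,3])/d[2]
def plane_xy(c,T,pxs,h): return np.array([ray(c,T,p,h)[:2] for p in np.asarray(pxs).reshape(-1,2)])
def proj(c,T,p):
    q=c["mtx"]@(T[:3,:3].T@(np.asarray(p)-T[:3,3]));return q[:2]/q[2]
def rect(xy):
    (c,wh,a)=cv2.minAreaRect(np.float32(xy)*1000);
    w,h=wh
    if w>h: a+=90;w,h=h,w   # a+90 = direction of the long side
    return np.round(c,1),np.round([w,h],1),round((a+90+90)%180-90,1)
E
python3 - <<'E'
import numpy as np,cv2
from h import *
rois=dict(stapler=(182,168,208,225),stamp=(304,178,330,214),bottle=(338,150,356,170),glue=(221,146,238,168),pot=(230,192,254,216),small=(270,152,298,180),broad=(387,142,420,182),long=(426,168,456,230),lancet=(386,190,418,232),tube=(350,178,368,220),redstick=(194,144,212,165),soap=(460,140,500,175))
t=dict(np.load("top0.npz"));s=dict(np.load("scene0.npz"))
Pt=cloud(t,t["extrinsics"]);Ps=cloud(s,s["extrinsics"])
print("desk z",np.median(Pt[230:300,330:400,2]),"sill",np.median(Pt[60:100,160:300,2],),np.median(Pt[60:100,160:300,0]),"profile x,z at col 330")
for r in range(30,160,6):print(r,np.round(Pt[r,335],3),end=";")
print()
for n,(a,b,c,d) in rois.items():
    P=Pt[b:d,a:c].reshape(-1,3);m=P[:,2]>.008;Q=P[m];mx=np.percentile(Q[:,2],98)
    # same region in the scene view
    lo=Q.min(0);hi=Q.max(0)
    S=Ps.reshape(-1,3);S=S[(S[:,2]>.008)&(S[:,0]>lo[0]-.01)&(S[:,0]<hi[0]+.01)&(S[:,1]>lo[1]-.01)&(S[:,1]<hi[1]+.01)]
    print(n,"top:",rect(Q[:,:2]),"h",mx.round(4),"| toplayer",rect(Q[Q[:,2]>mx-.012][:,:2]),"| scene:",rect(S[:,:2]) if len(S)>5 else "", "h",np.percentile(S[:,2],98).round(4) if len(S)>5 else "")
E
```

```text
desk z 8.09650466092604e-05 sill 0.16534613707410006 0.7069934015818348 profile x,z at col 330
30 [ 0.827 -0.043  0.189];36 [ 0.813 -0.043  0.185];42 [ 0.807 -0.044  0.166];48 [ 0.791 -0.044  0.165];54 [ 0.775 -0.044  0.166];60 [ 0.759 -0.044  0.166];66 [ 0.743 -0.044  0.166];72 [ 0.234 -0.014  1.338];78 [ 0.711 -0.043  0.168];84 [ 0.694 -0.043  0.172];90 [ 0.679 -0.043  0.17 ];96 [ 0.666 -0.044  0.164];102 [ 0.65  -0.044  0.164];108 [ 0.633 -0.043  0.17 ];114 [ 0.633 -0.045  0.121];120 [ 0.636 -0.046  0.063];126 [ 0.635 -0.047  0.012];132 [ 0.623 -0.048 -0.008];138 [ 0.64  -0.051 -0.132];144 [ 0.64  -0.053 -0.202];150 [ 0.57  -0.048 -0.002];156 [ 0.554 -0.048 -0.006];
stapler top: (array([330.7, 196.9]), array([131.5, 445.1]), 49.0) h 0.0515 | toplayer (array([327.3, 190. ]), array([ 82.9, 441.3]), 54.9) | scene: (array([373.5, 174.3]), array([297.9, 394.3]), -90.0) h 0.0677
stamp top: (array([351.,   1.]), array([ 42.3, 233.5]), 0.3) h 0.0738 | toplayer (array([350.6,   1.1]), array([ 42.1, 232.7]), 0.2) | scene: (array([364.8,   4.5]), array([ 51.5, 201.7]), -2.6) h 0.069
bottle t
[... 1386 characters left out ...]
 scene: (array([ 384.5, -175.4]), array([164.9, 348.1]), 57.3) h 0.0679
tube top: (array([348.5, -84.4]), array([ 55.8, 262.1]), -19.6) h 1.3383 | toplayer (array([234.3, -14.2]), array([0., 0.]), -90.0) | scene: (array([426. , -65.6]), array([ 97.2, 121.8]), 89.2) h 0.0687
redstick top: (array([396.2, 146.9]), array([ 21.2, 456.6]), 47.1) h 0.0999 | toplayer (array([391.6, 151.2]), array([ 20.1, 456.4]), 45.4) | scene: (array([388.3, 152.7]), array([328.4, 350.9]), 89.8) h 0.0916
soap top: (array([ 378.3, -235.8]), array([ 59.4, 525.2]), -50.5) h 0.1873 | toplayer (array([ 393.4, -223.9]), array([ 22.3, 525.8]), -55.2) | scene: (array([ 396.4, -227.5]), array([339.9, 448.8]), 88.0) h 0.1835
```

```bash
python3 - <<'E'
import numpy as np,cv2
from h import *
# name: roi, min z, plane height measured for top layer
rois=dict(stapler=(182,168,208,225),stamp=(304,178,330,214),bottle=(338,150,356,170),glue=(221,146,238,168),pot=(230,192,254,216),small=(270,152,298,180),broad=(387,142,420,182),long=(426,168,456,230),lancet=(386,190,418,232),tube=(350,178,368,220),redstick=(194,144,212,165),soap=(460,140,500,175))
zlo=dict(stapler=.03,stamp=.05,bottle=.055,glue=.075,redstick=.08,pot=.03,lancet=.03,soap=.02)
V={n:dict(np.load(n+"0.npz")) for n in("top","scene")}
def comp(m,P):
    m=cv2.medianBlur(m.astype(np.uint8),3) if m.sum()>150 else m.astype(np.uint8)
    k,l,st,ce=cv2.connectedComponentsWithStats(m)
    if k<2:return None
    i=1+np.argmax(st[1:,4]);return P[l==i]
for n,(a,b,c,d) in rois.items():
    v=V["top"];P=cloud(v,v["extrinsics"])[b:d,a:c];ok=(v["z_map"][b:d,a:c]>0)
    z=zlo.get(n,.008);Q=comp(ok&(P[...,2]>z)&(P[...,2]<.3),P)
    print(n,"top",rect(Q[:,:2]),"h",np.percentile(Q[:,2],[50,95]).round(3),end=" | ")
    v=V["scene"];P=cloud(v,v["extrinsics"]);lo=Q.min(0)-.015;hi=Q.max(0)+.015
    m=(v["z_map"]>0)&(P[...,2]>z)&np.all((P>lo)&(P<hi),-1);Q=comp(m,P)
    if Q is not None:print("scene",rect(Q[:,:2]),"h",np.percentile(Q[:,2],[50,95]).round(3))
E
```

```text
stapler top (array([326.4, 194.6]), array([100.1, 445.4]), 53.5) h [0.042 0.049] | scene (array([ 127.1, -208.5]), array([116.7, 749.6]), 57.6) h [0.059 0.063]
stamp top (array([350.7,   1.3]), array([ 42.3, 232.9]), 0.1) h [0.066 0.071] | scene (array([ 157.6, -219.1]), array([ 73.6, 781.8]), 39.0) h [0.066 0.069]
bottle top (array([529.2, -80.4]), array([15. , 18.3]), -52.1) h [0.071 0.075] | scene (array([524.9, -81.1]), array([17.2, 18.8]), 15.2) h [0.069 0.074]
glue top (array([536.2, 235. ]), array([22. , 22.2]), 22.7) h [0.096 0.099] | scene (array([531.9, 233.6]), array([21.7, 22.5]), 32.6) h [0.093 0.099]
pot top (array([414. , 202.9]), array([49.9, 50.6]), 63.2) h [0.044 0.048] | scene (array([411. , 202.3]), array([50.5, 50.8]), 76.0) h [0.041 0.046]
small top (array([522.3,  95.1]), array([60.3, 61.7]), -8.9) h [0.015 0.021] | scene (array([519.2,  94. ]), array([62.5, 62.6]), 81.2) h [0.015 0.018]
broad top (array([ 404.4, -139. ]), array([ 67.6, 416.4]), -45.5) h [0.015 0.021] | scene (array([ 146.4, -327.5]), array([ 93.6, 626. ]), 23.2) h [0.045 0.048]
long top (array([ 328.8, -227.3]), array([149.5, 441.5]), -47.4) h [0.015 0.02 ] | scene (array([ 146.4, -327.5]), array([ 93.6, 626. ]), 23.2) h [0.045 0.048]
lancet top (array([ 390.6, -224.2]), array([61. , 90.6]), -4.2) h [0.045 0.05 ] | scene (array([ 146.4, -327.6]), array([ 93.1, 626.1]), 23.2) h [0.045 0.048]
tube top (array([347.5, -84.1]), array([ 55.8, 260.1]), -19.6) h [0.015 0.021] | scene (array([ 155.9, -231.6]), array([ 57.2, 763.2]), 39.0) h [0.059 0.069]
redstick top (array([544.1, 305.7]), array([20.2, 22. ]), 44.9) h [0.096 0.099] | scene (array([540.9, 305.3]), array([21.2, 24.4]), 75.7) h [0.094 0.098]
soap top (array([ 436.9, -306.9]), array([ 59.4, 709.4]), -50.5) h [0.124 0.185] | scene (array([ 313.1, -255.3]), array([608.4, 785.8]), -9.1) h [0.114 0.167]
```

```bash
python3 - <<'E'
import numpy as np,cv2
from h import *
rois=dict(stapler=(182,168,208,225),stamp=(304,178,330,214),glue=(221,146,238,168),bottle=(338,150,356,170),pot=(230,192,254,216),small=(270,152,298,180),broad=(387,142,420,182),long=(426,168,456,230),lancet=(386,190,418,232),tube=(350,178,368,220),soap=(460,140,500,175))
zlo=dict(stapler=.03,stamp=.05,bottle=.055,glue=.075,pot=.03,lancet=.03,soap=.02)
V={n:dict(np.load(n+"0.npz")) for n in("top","scene")}
def comp(m,P):
    k,l,st,ce=cv2.connectedComponentsWithStats(m.astype(np.uint8));return P[l==1+np.argmax(st[1:,4])]
for n,(a,b,c,d) in rois.items():
    v=V["top"];P=cloud(v,v["extrinsics"])[b:d,a:c];ok=(v["z_map"][b:d,a:c]>0)
    z=zlo.get(n,.008);Q=comp(ok&(P[...,2]>z)&(P[...,2]<.3),P)
    print(n,"top",*rect(Q[:,:2]),"h",np.percentile(Q[:,2],[50,95]).round(3),end=" | ")
    v=V["scene"];P=cloud(v,v["extrinsics"]);lo=Q.min(0)-.015;hi=Q.max(0)+.015
    m=(v["z_map"]>0)&(P[...,2]>z)&np.all((P>lo)&(P<hi),-1);Q=comp(m,P)
    print("scene",*rect(Q[:,:2]),"h",np.percentile(Q[:,2],[50,95]).round(3))
E
```

```text
stapler top [433.3 338.4] [ 24.7 126.6] 9.1 h [0.042 0.048] | scene [430.3 336. ] [ 22.9 128.4] 7.3 h [0.041 0.048]
stamp top [433.    1.3] [42.3 69.4] 0.4 h [0.066 0.071] | scene [429.9   1.1] [47.2 70.2] 2.0 h [0.066 0.069]
glue top [536.2 235. ] [22.  22.2] 22.7 h [0.096 0.099] | scene [531.9 233.6] [21.7 22.5] 32.6 h [0.093 0.099]
bottle top [529.2 -80.4] [15.  18.3] -52.1 h [0.071 0.075] | scene [524.9 -81.1] [17.2 18.8] 15.2 h [0.069 0.074]
pot top [414.  202.9] [49.9 50.6] 63.2 h [0.044 0.048] | scene [411.  202.3] [50.5 50.8] 76.0 h [0.041 0.046]
small top [522.4  95. ] [60.4 61.7] -8.4 h [0.015 0.021] | scene [519.2  94. ] [62.5 62.6] 81.2 h [0.015 0.018]
broad top [ 534.9 -235.8] [ 76.  102.1] -3.9 h [0.015 0.02 ] | scene [ 531.6 -235.6] [ 76.9 103.9] -3.7 h [0.015 0.019]
long top [ 429.4 -336.4] [ 62.4 157.5] -1.0 h [0.015 0.02 ] | scene [ 426.6 -336.1] [ 60.5 160.3] -0.9 h [0.015 0.019]
lancet top [ 390.6 -224.2] [61.  90.6] -4.2 h [0.045 0.05 ] | scene [ 387.7 -224.2] [62.  91.4] -4.2 h [0.045 0.048]
tube top [ 427.8 -112.7] [16.6 97.9] 7.3 h [0.015 0.02 ] | scene [ 426.2 -113.5] [15.6 99.1] 9.5 h [0.015 0.018]
soap top [ 527.6 -418.5] [56.  57.2] 89.9 h [0.124 0.185] | scene [ 525.4 -421.5] [57.9 60. ] -21.7 h [0.118 0.184]
```

Emit:
send_rows(
  motion=[
    [0, 0, -7.2, 0, 0, 0, -1],
    [0, 0, -7.2, 0, 0, 0, -1],
    [0, 0, -7.1, 0, 0, 0, -1],
    [0, 0, 0, -35, -35, 0, -1],
    [0, 0, 0, -35, -35, 0, -1],
    [0, 0, 0, -35, -35, 0, -1],
    [0, 0, 0, -35, -35, 0, -1],
    [0, 0, 0, -35, -35, 0, -1],
    [0, 0, 0, -35, -35, 0, -1],
    [0, 0, 0, 0, 0, 0, -1],
  ],
)

```text
time_s: 1.15
eef_pos: [0.3748, 0.3779, 0.2312]
eef_rot: [0.001, -0.068, 0.998, -0.001]
wrist_force: [-0.3, 0.4, 0.2]
opening: 0.998
grasp_force: 0.0
```

```bash
cat > go.py <<'E'
# shift/turn left to a target x y z (mm) yaw (deg, direction of tool y), in tool axes
import sys
from h import *
from bench import ctrl
o=ctrl.get_obs();q=o["eef_rot"];M=R.from_quat([q[1],q[2],q[3],q[0]])
for a in sys.argv[1:]:
    x,y,z,w=map(float,a.split(","));w=np.deg2rad(w)
    yt=np.array([np.cos(w),np.sin(w),0]);zt=np.array([0,0,-1.]);G=R.from_matrix(np.stack([np.cross(yt,zt),yt,zt],1))
    d=np.array([x,y,z])-1000*o["eef_pos"]
    print(a,"turn",np.degrees((M.inv()*G).as_rotvec()).round(1),"shift now",M.inv().apply(d).round(1),"after turn",G.inv().apply(d).round(1))
print(round(o["time_s"],2),(1000*o["eef_pos"]).round(1),"open",round(o["opening"],3),"F",o["wrist_force"].round(1),"g",round(o["grasp_force"],1))
E
python3 go.py 432,337,18,98.2
```

```text
432,337,18,98.2 turn [-0.1  0.1 -0.4] shift now [-50.9 -47.9 213.3] after turn [-50.8 -48.6 213.2]
1.15 [374.8 377.9 231.2] open 0.998 F [-0.3  0.4  0.2] g 0.0
```

Emit:
send_rows(
  motion=[
    [0, 0, 0, -25, -24, 10, -1],
    [0, 0, 0, -26, -24, 10, -1],
    [0, 0, 0, 0, 0, 35, -1],
    [0, 0, 0, 0, 0, 35, -1],
    [0, 0, 0, 0, 0, 0, -1],
    [0, 0, 0, 0, 0, 0, -1],
    [0, 0, 0, 0, 0, 0, -1],
    [0, 0, 0, 0, 0, 0, -1],
    [0, 0, 0, 0, 0, 0, -1],
    [0, 0, 0, 0, 0, 0, -1],
  ],
)

```text
time_s: 2.15
eef_pos: [0.428, 0.3415, 0.1423]
eef_rot: [0.001, -0.071, 0.997, 0.0]
wrist_force: [-0.4, -0.4, 0.2]
opening: 0.995
grasp_force: 0.0
```

```bash
cat > look.py <<'E'
# wrist picture; report the object seen above zlo near x,y (mm)
import sys
from h import *
from bench import ctrl
name=sys.argv[1]
o=ctrl.get_obs();c=ctrl.camera("wrist");T=T_wrist(o,c)
cv2.imwrite(f"pics/{name}.png",c["color"][:,:,::-1])
P=cloud(c,T)
for a in sys.argv[2:]:
    x,y,r,zl,zh=map(float,a.split(","))
    m=(c["z_map"]>0)&(P[...,2]>zl/1e3)&(P[...,2]<zh/1e3)&(np.hypot(P[...,0]-x/1e3,P[...,1]-y/1e3)<r/1e3)
    k,l,st,ce=cv2.connectedComponentsWithStats(m.astype(np.uint8));i=1+np.argmax(st[1:,4]);Q=P[l==i]
    print(a,"px",ce[i].round(),*rect(Q[:,:2]),"h",np.percentile(Q[:,2],[50,95]).round(3))
E
python3 go.py 432,337,18,98.2; python3 look.py w1 432,337,75,30,60
```

```text
432,337,18,98.2 turn [ 0.   0.1 -0. ] shift now [ -3.1  -5.1 124.3] after turn [ -3.3  -5.1 124.3]
2.15 [428.  341.5 142.3] open 0.995 F [-0.4 -0.4  0.2] g 0.0
432,337,75,30,60 px [318. 190.] [431.4 338.8] [ 19.8 127.2] 7.1 h [0.044 0.047]
```

View pics/w1.png

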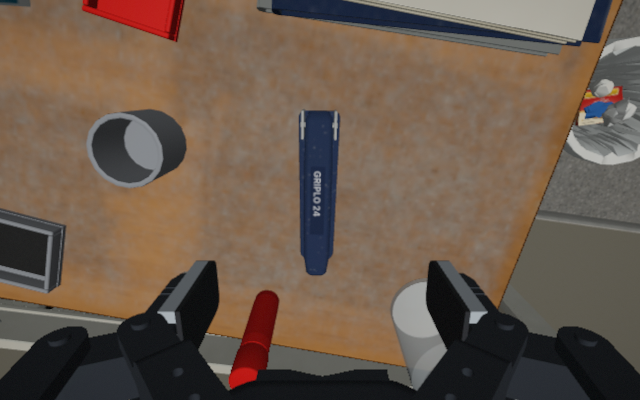

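The wrist view shows the stapler's arm at (318,190), nearly aligned with the tool, and the finger paths beside it are clear. The pot is at (135,147).

Emit:
send_rows(
  motion=[
    [0, 0, 1, -3, -4, 30, -1],
    [0, 0, 0, 0, 0, 40, -1],
    [0, 0, 0, 0, 0, 36, -1],
    [0, 0, 0, 0, 0, 18, -1],
    [0, 0, 0, 0, 0, 0, -1],
    [0, 0, 0, 0, 0, 0, 1],
    [0, 0, 0, 0, 0, 0, 1],
    [0, 0, 0, 0, 0, 0, 1],
    [0, 0, 0, 0, 0, 0, 1],
    [0, 0, 0, 0, 0, 0, 1],
  ],
)

```text
time_s: 3.2
eef_pos: [0.4318, 0.3381, 0.0184]
eef_rot: [0.001, -0.062, 0.998, 0.0]
wrist_force: [-0.2, -1.1, 3.6]
opening: 0.213
grasp_force: 58.4
```

Emit:
send_rows(
  motion=[
    [0, 0, 0, 0, 0, -20, 1],
    [0, 0, 0, 0, 0, -40, 1],
    [0, 0, 0, 0, 0, -40, 1],
    [0, 0, 0, 0, 0, -40, 1],
    [0, 0, 4, 0, 0, 0, 1],
    [0, 0, 4, 0, 0, 0, 1],
    [0, 0, 0, 0, -45, 0, 1],
    [0, 0, 0, 0, -45, 0, 1],
    [0, 0, 0, 0, -45, 0, 1],
    [0, 0, 0, 0, -45, 0, 1],
  ],
)

```text
time_s: 4.2
eef_pos: [0.428, 0.1562, 0.1574]
eef_rot: [0.0, 0.007, 1.0, -0.0]
wrist_force: [0.6, -0.9, -0.6]
opening: 0.218
grasp_force: 59.3
```

Emit:
send_rows(
  motion=[
    [0, 0, 0, 0, -45, 0, 1],
    [0, 0, 0, 0, -45, 0, 1],
    [0, 0, 0, 0, -45, 0, 1],
    [0, 0, 0, 0, -45, 0, 1],
    [0, 0, 0, 0, -45, 0, 1],
    [0, 0, 0, 0, -45, 0, 1],
    [0, 0, 0, 0, -45, 0, 1],
    [0, 0, 0, 0, -45, 0, 1],
    [0, 0, 0, 0, -45, 0, 1],
    [0, 0, 0, 0, -45, 0, 1],
  ],
)

```text
time_s: 5.2
eef_pos: [0.4215, -0.2941, 0.1574]
eef_rot: [0.0, 0.007, 1.0, -0.0]
wrist_force: [0.4, -0.8, -0.6]
opening: 0.212
grasp_force: 59.3
```

```bash
python3 go.py 428,-336,120,89
```

```text
428,-336,120,89 turn [-0.   0.   0.1] shift now [ -7.2 -41.8  37.4] after turn [ -7.3 -41.8  37.4]
5.2 [ 421.5 -294.1  157.4] open 0.212 F [ 0.4 -0.8 -0.6] g 59.3
```

Emit:
send_rows(
  motion=[
    [0, 0, 0, -3, -20, 0, 1],
    [0, 0, 0, -4, -20, 0, 1],
    [0, 0, 0, 0, 0, 20, 1],
    [0, 0, 0, 0, 0, 17, 1],
    [0, 0, 0, 0, 0, 0, 1],
    [0, 0, 0, 0, 0, 0, 1],
    [0, 0, 0, 0, 0, 0, 1],
    [0, 0, 0, 0, 0, 0, 1],
    [0, 0, 0, 0, 0, 0, 1],
    [0, 0, 0, 0, 0, 0, 1],
  ],
)

```text
time_s: 6.2
eef_pos: [0.4286, -0.3325, 0.1208]
eef_rot: [0.0, 0.007, 1.0, -0.0]
wrist_force: [-0.3, 0.1, -1.4]
opening: 0.216
grasp_force: 59.3
```

```bash
python3 go.py 428,-336,22,89;python3 look.py w2 428,-336,100,8,30 428,-336,80,125,170;
```

```text
428,-336,22,89 turn [-0.   0.   0.2] shift now [ 0.6 -3.4 98.8] after turn [ 0.5 -3.5 98.8]
6.2 [ 428.6 -332.5  120.8] open 0.216 F [-0.3  0.1 -1.4] g 59.3
428,-336,100,8,30 px [305. 141.] [ 412.5 -335.1] [ 60.2 127.9] -1.0 h [0.017 0.018]
428,-336,80,125,170 px [323. 253.] [ 416.9 -333.4] [ 59.  105.3] 17.3 h [0.147 0.167]
```

View pics/w2.png

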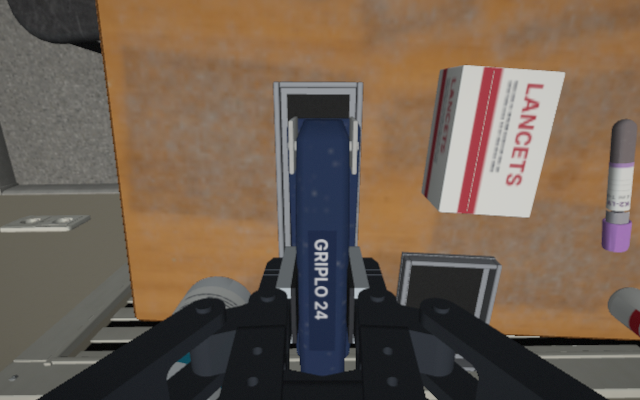

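The stapler is level in the grip over the long tray, whose walls run from (277,85) to (362,85). It is aligned to within a few pixels.

Emit:
send_rows(
  motion=[
    [0, 0, 0, 0, -3, 30, 1],
    [0, 0, 0, 0, 0, 30, 1],
    [0, 0, 0, 0, 0, 20, 1],
    [0, 0, 0, 0, 0, 10, 1],
    [0, 0, 0, 0, 0, 5, 1],
    [0, 0, 0, 0, 0, 3, 1],
    [0, 0, 0, 0, 0, 0, 1],
    [0, 0, 0, 0, 0, 0, 0.2],
    [0, 0, 0, 0, 0, 0, 0.2],
    [0, 0, 0, 0, 0, 0, 0.2],
  ],
)

```text
time_s: 7.25
eef_pos: [0.4287, -0.3358, 0.023]
eef_rot: [0.0, 0.007, 1.0, -0.001]
wrist_force: [-0.4, 0.5, -0.5]
opening: 0.4
grasp_force: 0.0
```

Emit:
send_rows(
  motion=[
    [0, 0, 0, 0, 0, -15, 0.2],
    [0, 0, 0, 0, 0, -40, 0],
    [0, 0, 0, 0, 0, -45, -1],
    [0, 0, -1.5, 0, 30, -35, -1],
    [0, 0, 0, 0, 45, 0, -1],
    [0, 0, 0, 0, 45, 0, -1],
    [0, 0, 0, 0, 45, 0, -1],
    [0, 0, 0, 0, 45, 0, -1],
    [0, 0, 0, 0, 45, 0, -1],
    [0, 0, 0, 0, 45, 0, -1],
  ],
)

```text
time_s: 8.25
eef_pos: [0.4256, -0.0338, 0.1587]
eef_rot: [0.001, -0.006, 1.0, -0.0]
wrist_force: [1.5, 0.9, 0.3]
opening: 1.001
grasp_force: 0.0
```

```bash
python3 go.py 431,1,150,90.7
python3 - <<'E'
import numpy as np,cv2
from h import *
from bench import ctrl
v=ctrl.camera("top");P=cloud(v,v["extrinsics"])
cv2.imwrite("pics/t1.png",cv2.resize(v["color"][120:250,370:480,::-1],None,fx=4,fy=4))
m=(v["z_map"]>0)&(P[...,2]>.03)&(P[...,2]<.1)&(abs(P[...,0]-.43)<.1)&(abs(P[...,1]+.336)<.04)
k,l,st,ce=cv2.connectedComponentsWithStats(m.astype(np.uint8));Q=P[l==1+np.argmax(st[1:,4])];print(rect(Q[:,:2]),np.percentile(Q[:,2],[50,95]))
E
```

```text
431,1,150,90.7 turn [-0.   0.1 -0.1] shift now [-5.8 34.8  8.7] after turn [-5.8 34.8  8.7]
8.25 [425.6 -33.8 158.7] open 1.001 F [1.5 0.9 0.3] g 0.0
(array([ 429.5, -337. ]), array([ 24.9, 125.3]), -3.3) [0.04694208 0.05307587]
```

Emit:
send_rows(
  motion=[
    [0, 0, 0, -6, 33, 4, -1],
    [0, 0, 0, 0, 0, 5, -1],
    [0, 0, 0, 0, 0, 0, -1],
    [0, 0, 0, 0, 0, 0, -1],
    [0, 0, 0, 0, 0, 0, -1],
    [0, 0, 0, 0, 0, 0, -1],
    [0, 0, 0, 0, 0, 0, -1],
    [0, 0, 0, 0, 0, 0, -1],
    [0, 0, 0, 0, 0, 0, -1],
    [0, 0, 0, 0, 0, 0, -1],
  ],
)

```text
time_s: 9.3
eef_pos: [0.4312, -0.0024, 0.1483]
eef_rot: [-0.0, -0.006, 1.0, -0.0]
wrist_force: [-0.2, 0.8, 0.9]
opening: 0.997
grasp_force: 0.0
```

```bash
python3 look.py w3 431,1,60,50,80; python3 go.py 431,1,30,90.7
```

```text
431,1,60,50,80 px [329. 201.] [431.2   2.5] [44.9 70.6] 1.7 h [0.067 0.068]
431,1,30,90.7 turn [-0. -0. -0.] shift now [  0.2   3.4 118.3] after turn [  0.2   3.4 118.3]
9.35 [431.3  -2.4 148.3] open 0.996 F [ 0.6 -0.5 -0.4] g 0.0
```

View pics/w3.png

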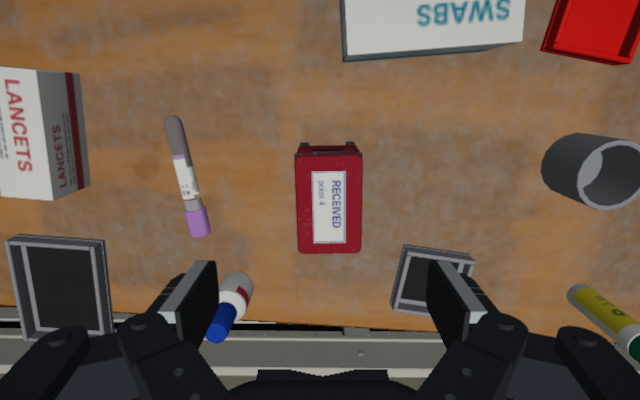

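The stamp is at (329,201), square to the fingers and with clear space on both sides.

Emit:
send_rows(
  motion=[
    [0, 0, -0.6, 0, 4, 20, -1],
    [0, 0, 0, 0, 0, 40, -1],
    [0, 0, 0, 0, 0, 38, -1],
    [0, 0, 0, 0, 0, 20, -1],
    [0, 0, 0, 0, 0, 0, -1],
    [0, 0, 0, 0, 0, 0, 1],
    [0, 0, 0, 0, 0, 0, 1],
    [0, 0, 0, 0, 0, 0, 1],
    [0, 0, 0, 0, 0, 0, 1],
    [0, 0, 0, 0, 0, 0, 1],
  ],
)

```text
time_s: 10.35
eef_pos: [0.4327, 0.0014, 0.0319]
eef_rot: [0.002, -0.011, 1.0, -0.0]
wrist_force: [-0.9, 1.4, 7.2]
opening: 0.514
grasp_force: 60.6
```

Emit:
send_rows(
  motion=[
    [0, 0, 0, 0, 0, -20, 1],
    [0, 0, 0, 0, 0, -40, 1],
    [0, 0, 0, 0, 0, -40, 1],
    [0, 0, 5, 0, 0, -20, 1],
    [0, 0, 0, 0, -40, 0, 1],
    [0, 0, 0, 0, -45, 0, 1],
    [0, 0, 0, 0, -45, 0, 1],
    [0, 0, 0, 0, -45, 0, 1],
    [0, 0, 0, 0, -40, 0, 1],
    [0, 0, 0, 0, 0, 0, 1],
  ],
)

```text
time_s: 11.35
eef_pos: [0.4173, -0.2178, 0.1516]
eef_rot: [0.001, 0.035, 0.999, -0.002]
wrist_force: [-0.7, -0.1, -1.2]
opening: 0.514
grasp_force: 61.9
```

```bash
python3 go.py 533,-235.7,60,86.2
```

```text
533,-235.7,60,86.2 turn [-0.2  0.1 -0.2] shift now [-116.4   -9.5   92. ] after turn [-116.6  -10.2   91.6]
11.35 [ 417.3 -217.8  151.6] open 0.514 F [-0.7 -0.1 -1.2] g 61.9
```

Emit:
send_rows(
  motion=[
    [0, 0, 0, -35, -3, 0, 1],
    [0, 0, 0, -40, -3, 0, 1],
    [0, 0, 0, -42, -4, 0, 1],
    [0, 0, 0, 0, 0, 30, 1],
    [0, 0, 0, 0, 0, 30, 1],
    [0, 0, 0, 0, 0, 25, 1],
    [0, 0, 0, 0, 0, 15, 1],
    [0, 0, 0, 0, 0, 8, 1],
    [0, 0, 0, 0, 0, 4, 1],
    [0, 0, 0, 0, 0, 0, 1],
  ],
)

```text
time_s: 12.35
eef_pos: [0.5337, -0.2307, 0.0389]
eef_rot: [0.0, 0.033, 0.999, -0.0]
wrist_force: [0.1, -1.1, -0.9]
opening: 0.515
grasp_force: 61.9
```

```bash
python3 go.py 534,-235.7,36,86.2
```

```text
534,-235.7,36,86.2 turn [-0.   0.   0.1] shift now [-0.6 -5.   2.9] after turn [-0.6 -5.   2.9]
12.35 [ 533.7 -230.7   38.9] open 0.515 F [ 0.1 -1.1 -0.9] g 61.9
```

Shift 4 mm, lower 2.5 mm, release, and rise.

Emit:
send_rows(
  motion=[
    [0, 0, 0, 0, -4, 1, 1],
    [0, 0, 0, 0, 0, 1.5, 1],
    [0, 0, 0, 0, 0, 0, 1],
    [0, 0, 0, 0, 0, 0, -0.4],
    [0, 0, 0, 0, 0, 0, -0.4],
    [0, 0, 0, 0, 0, 0, -0.4],
    [0, 0, 0, 0, 0, -20, -0.4],
    [0, 0, 0, 0, 0, -40, -0.4],
    [0, 0, 0, 0, 0, -50, -0.2],
    [0, 0, 0, 0, 0, -20, -0.2],
  ],
)

```text
time_s: 13.35
eef_pos: [0.5352, -0.2359, 0.1711]
eef_rot: [0.003, 0.033, 0.999, -0.002]
wrist_force: [1.0, 0.0, -0.0]
opening: 0.602
grasp_force: 0.0
```

```bash
python3 go.py 527,-81,150,90;  python3 look.py w4 533,-235,60,55,90
```

```text
527,-81,150,90 turn [-0.2  0.4 -3.7] shift now [ 18.4 154.1  20.4] after turn [  8.2 154.9  21.1]
13.35 [ 535.2 -235.9  171.1] open 0.602 F [ 1.  0. -0.] g 0.0
533,-235,60,55,90 px [325. 188.] [ 531.7 -233.6] [44.8 69.7] -3.6 h [0.071 0.072]
```

The measured stamp position is good. Next is the bottle.

Emit:
send_rows(
  motion=[
    [0, 0, -3.7, 0, 0, 0, -0.2],
    [0, 0, 0, 2, 38, 5, -0.2],
    [0, 0, 0, 2, 38, 5, -0.2],
    [0, 0, 0, 2, 38, 5, -0.2],
    [0, 0, 0, 2, 38, 5, -0.2],
    [0, 0, 0, 0, 0, 0, -0.2],
    [0, 0, 0, 0, 0, 0, -0.2],
    [0, 0, 0, 0, 0, 0, -0.2],
    [0, 0, 0, 0, 0, 0, -0.2],
    [0, 0, 0, 0, 0, 0, -0.2],
  ],
)

```text
time_s: 14.4
eef_pos: [0.5253, -0.0836, 0.1459]
eef_rot: [0.0, 0.001, 1.0, -0.0]
wrist_force: [0.3, -0.0, 0.2]
opening: 0.604
grasp_force: 0.0
```

```bash
python3 look.py w5 527,-81,30,60,90; python3 go.py 527,-81,47,90
```

```text
527,-81,30,60,90 px [328. 211.] [527.6 -79.3] [16.8 16.9] -48.7 h [0.072 0.074]
527,-81,47,90 turn [-0.   0.  -0.1] shift now [-1.7  2.5 98.9] after turn [-1.8  2.4 98.9]
14.45 [525.2 -83.4 145.9] open 0.595 F [ 0.1 -0.3 -0.7] g 0.0
```

View pics/w5.png

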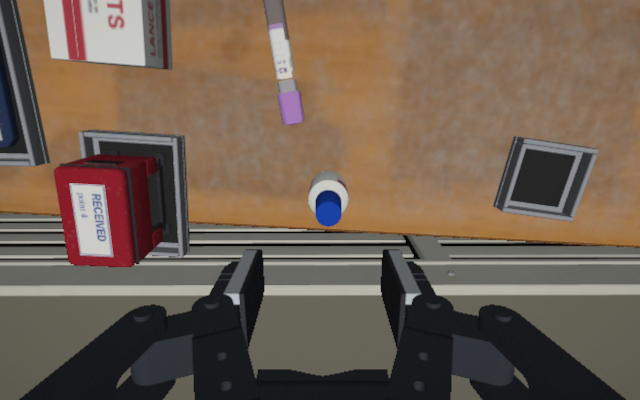

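The stamp stands in the broad tray around (110,205). The bottle's cap is at (328,208) with clear space around it, and the small tray is at (545,178).

Emit:
send_rows(
  motion=[
    [0, 0, 0, -2, 4, 20, -0.2],
    [0, 0, 0, 0, 0, 40, -0.2],
    [0, 0, 0, 0, 0, 25, -0.2],
    [0, 0, 0, 0, 0, 12, -0.2],
    [0, 0, 0, 0, 0, 0, -0.2],
    [0, 0, 0, 0, 0, 0, 1],
    [0, 0, 0, 0, 0, 0, 1],
    [0, 0, 0, 0, 0, 0, 1],
    [0, 0, 0, 0, 0, 0, 1],
    [0, 0, 0, 0, 0, 0, 1],
  ],
)

```text
time_s: 15.45
eef_pos: [0.5286, -0.079, 0.0506]
eef_rot: [0.002, 0.0, 1.0, -0.001]
wrist_force: [-0.8, 1.0, 6.1]
opening: 0.201
grasp_force: 58.6
```

Emit:
send_rows(
  motion=[
    [0, 0, 0, 0, 0, -15, 1],
    [0, 0, 0, 0, 0, -30, 1],
    [0, 0, 0, 0, 0, -15, 1],
    [0, 0, 0, 2, 35, 0, 1],
    [0, 0, 0, 2, 40, 0, 1],
    [0, 0, 0, 2, 40, 0, 1],
    [0, 0, 0, 0, 35, 0, 1],
    [0, 0, 0, 0, 22, 0, 1],
    [0, 0, 0, 0, 0, 0, 1],
    [0, 0, 0, 0, 0, 0, 1],
  ],
)

```text
time_s: 16.45
eef_pos: [0.5213, 0.0937, 0.1091]
eef_rot: [0.0, -0.0, 1.0, -0.0]
wrist_force: [-0.1, -0.1, 0.1]
opening: 0.193
grasp_force: 58.7
```

```bash
python3 go.py 521,94.5,51,90
```

```text
521,94.5,51,90 turn [-0.  0.  0.] shift now [ 0.4  0.9 58.1] after turn [ 0.3  0.8 58.1]
16.45 [521.3  93.7 109.1] open 0.193 F [-0.1 -0.1  0.1] g 58.7
```

Emit:
send_rows(
  motion=[
    [0, 0, 0, 0, 1, 15, 1],
    [0, 0, 0, 0, 0, 20, 1],
    [0, 0, 0, 0, 0, 12, 1],
    [0, 0, 0, 0, 0, 5, 1],
    [0, 0, 0, 0, 0, 2.5, 1],
    [0, 0, 0, 0, 0, 0, 1],
    [0, 0, 0, 0, 0, 0, 1],
    [0, 0, 0, 0, 0, 0, 0.2],
    [0, 0, 0, 0, 0, 0, 0.1],
    [0, 0, 0, 0, 0, 0, 0],
  ],
)

```text
time_s: 17.45
eef_pos: [0.5213, 0.0945, 0.0544]
eef_rot: [0.0, 0.0, 1.0, -0.0]
wrist_force: [0.3, 0.0, 0.0]
opening: 0.497
grasp_force: 0.0
```

```bash
python3 go.py 534,234.5,150,90
```

```text
534,234.5,150,90 turn [-0.  0. -0.] shift now [-12.6 140.  -95.6] after turn [-12.7 140.  -95.6]
17.45 [521.3  94.5  54.4] open 0.497 F [0.3 0.  0. ] g 0.0
```

Emit:
send_rows(
  motion=[
    [0, 0, 0, 0, 0, -25, 0],
    [0, 0, 0, 0, 0, -45, 0],
    [0, 0, 0, 0, 0, -45, 0],
    [0, 0, 0, -4, 40, 0, 0],
    [0, 0, 0, -4, 40, 0, 0],
    [0, 0, 0, -4, 40, 0, 0],
    [0, 0, 0, 0, 20, 0, 0],
    [0, 0, 0, 0, 0, 0, 0],
    [0, 0, 0, 0, 0, 0, 0],
    [0, 0, 0, 0, 0, 0, 0],
  ],
)

```text
time_s: 18.45
eef_pos: [0.5333, 0.2336, 0.1691]
eef_rot: [-0.0, 0.001, 1.0, -0.0]
wrist_force: [-0.0, -0.2, 0.4]
opening: 0.497
grasp_force: 0.0
```

```bash
python3 look.py w6 533,234,30,75,105 521,94,30,60,90 412,202,40,35,60; python3 go.py 533,234,56,90
```

```text
533,234,30,75,105 px [326. 208.] [534.2 236.4] [23.  23.3] -40.7 h [0.097 0.098]
521,94,30,60,90 px [126. 182.] [520.9  95.2] [17.5 17.6] -39.3 h [0.075 0.078]
412,202,40,35,60 px [278.  33.] [418.8 204.4] [39.2 51.9] 89.0 h [0.046 0.047]
533,234,56,90 turn [-0.  -0.  -0.1] shift now [  0.4   0.6 113.2] after turn [  0.4   0.6 113.2]
18.5 [533.4 233.4 169.2] open 0.499 F [ 0.6  0.3 -0.1] g 0.0
```

View pics/w6.png

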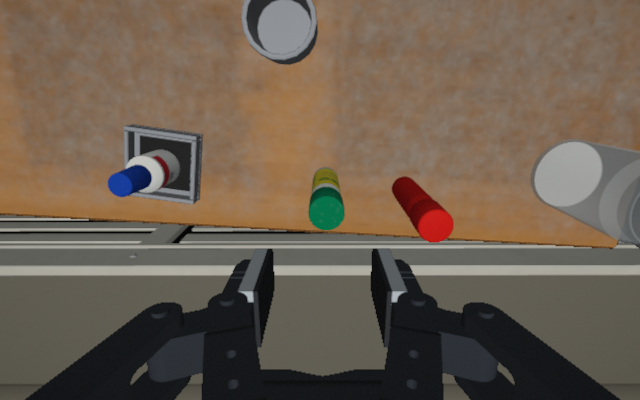

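The bottle stands upright in the small tray at (150,170). The green-capped glue stick is at (326,208), between the fingers, and the red decoy is clear at (430,215).

Emit:
send_rows(
  motion=[
    [0, 0, 0, 0, 2, 20, 0],
    [0, 0, 0, 0, 0, 35, 0],
    [0, 0, 0, 0, 0, 35, 0],
    [0, 0, 0, 0, 0, 20, 0],
    [0, 0, 0, 0, 0, 0, 0],
    [0, 0, 0, 0, 0, 0, 1],
    [0, 0, 0, 0, 0, 0, 1],
    [0, 0, 0, 0, 0, 0, 1],
    [0, 0, 0, 0, 0, 0, 1],
    [0, 0, 0, 0, 0, 0, 1],
  ],
)

```text
time_s: 19.5
eef_pos: [0.5343, 0.2367, 0.0607]
eef_rot: [0.001, 0.0, 1.0, 0.0]
wrist_force: [-0.4, -0.5, 5.5]
opening: 0.261
grasp_force: 58.9
```

Emit:
send_rows(
  motion=[
    [0, 0, 0, 0, 0, -20, 1],
    [0, 0, 0, 0, 0, -40, 1],
    [0, 0, 0, 0, 0, -30, 1],
    [0, 0, 0, 35, -10, 0, 1],
    [0, 0, 0, 40, -11, 0, 1],
    [0, 0, 0, 40, -10, 0, 1],
    [0, 0, 0, 6, -1, 0, 1],
    [0, 0, 0, 0, 0, 0, 1],
    [0, 0, 0, 0, 0, 0, 1],
    [0, 0, 0, 0, 0, 0, 1],
  ],
)

```text
time_s: 20.5
eef_pos: [0.4138, 0.2048, 0.1498]
eef_rot: [0.001, 0.0, 1.0, 0.0]
wrist_force: [-0.1, -0.1, -0.2]
opening: 0.256
grasp_force: 58.9
```

```bash
python3 look.py w7 413,203,40,35,60; python3 go.py 413,203,63,90
```

```text
413,203,40,35,60 px [321. 186.] [410.  204.2] [47.  50.9] -86.2 h [0.045 0.047]
413,203,63,90 turn [ 0.  0. -0.] shift now [ 0.7 -1.8 86.6] after turn [ 0.6 -1.8 86.6]
20.55 [413.6 204.8 149.6] open 0.261 F [-0.6 -0.1 -0.4] g 58.9
```

View pics/w7.png

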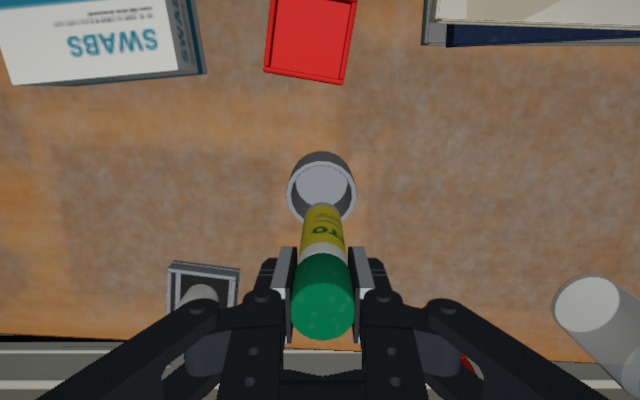

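The stick hangs upright, in line with the pot at (321,186). Lower it.

Emit:
send_rows(
  motion=[
    [0, 0, 0, 0, -1, 20, 1],
    [0, 0, 0, 0, 0, 25, 1],
    [0, 0, 0, 0, 0, 20, 1],
    [0, 0, 0, 0, 0, 12, 1],
    [0, 0, 0, 0, 0, 5, 1],
    [0, 0, 0, 0, 0, 3, 1],
    [0, 0, 0, 0, 0, 0, 1],
    [0, 0, 0, 0, 0, 0, 0.2],
    [0, 0, 0, 0, 0, 0, 0],
    [0, 0, 0, 0, 0, 0, 0],
  ],
)

```text
time_s: 21.55
eef_pos: [0.4126, 0.2037, 0.0647]
eef_rot: [0.0, 0.0, 1.0, 0.0]
wrist_force: [-0.2, 0.1, -0.8]
opening: 0.499
grasp_force: 0.0
```

Emit:
send_rows(
  motion=[
    [0, 0, 0, 0, 0, -15, 0],
    [0, 0, 0, 0, 0, -30, 0],
    [0, 0, 0, 0, 0, -45, 0],
    [0, 0, 0, 0, 0, -45, 0],
    [0, 0, 0, 40, 0, 0, 0],
    [0, 0, 0, 40, 0, 0, 0],
    [0, 0, 0, 0, 0, 0, 0],
    [0, 0, 0, 0, 0, 0, 0],
    [0, 0, 0, 0, 0, 0, 0],
    [0, 0, 0, 0, 0, 0, 0],
  ],
)

```text
time_s: 22.55
eef_pos: [0.3332, 0.2036, 0.1994]
eef_rot: [0.0, 0.001, 1.0, 0.0]
wrist_force: [-0.6, 0.6, -0.6]
opening: 0.497
grasp_force: 0.0
```

```bash
python3 go.py; python3 - <<'E'
import numpy as np,cv2
from h import *
from bench import ctrl
for n in("top","scene"):
    v=ctrl.camera(n);P=cloud(v,v["extrinsics"])
    cv2.imwrite(f"pics/{n}_end.png",v["color"][:,:,::-1])
    for nm,x,y,r,a,b in(("stapler",430,-336,80,35,90),("stamp",533,-235,60,55,90),("bottle",521,95,25,60,90),("glue",412,203,30,75,120),("lancet",390,-224,60,30,60),("tube",427,-113,65,8,30)):
        m=(v["z_map"]>0)&(P[...,2]>a/1e3)&(P[...,2]<b/1e3)&(np.hypot(P[...,0]-x/1e3,P[...,1]-y/1e3)<r/1e3)
        k,l,st,ce=cv2.connectedComponentsWithStats(m.astype(np.uint8))
        if k<2: print(n,nm,"none");continue
        Q=P[l==1+np.argmax(st[1:,4])];print(n,nm,*rect(Q[:,:2]),np.percentile(Q[:,2],[50,95]).round(3))
E
```

```text
22.55 [333.2 203.6 199.4] open 0.497 F [-0.6  0.6 -0.6] g 0.0
top stapler [ 429.6 -335.3] [ 21.4 125. ] -0.4 [0.047 0.053]
top stamp [ 533.2 -233.9] [45.5 70.8] -4.3 [0.07  0.074]
top bottle [522.6  93. ] [15.6 16.3] -30.2 [0.075 0.079]
top glue [414.8 202.1] [20.8 22.1] 1.5 [0.1   0.104]
top lancet [ 390.5 -223.7] [60.3 90.6] -4.4 [0.045 0.05 ]
top tube [ 429.5 -114. ] [16.9 99.9] 9.5 [0.015 0.02 ]
scene stapler [ 427.7 -336.7] [ 20.6 129.8] -0.6 [0.047 0.052]
scene stamp [ 531.4 -234.6] [45.5 73.2] -4.1 [0.07  0.073]
scene bottle [519.   91.6] [14.7 15. ] 42.9 [0.073 0.078]
scene glue [411.9 202.2] [22.  23.9] 66.6 [0.096 0.103]
scene lancet [ 387.4 -224.3] [60.8 92. ] -4.2 [0.045 0.048]
scene tube [ 425.1 -113.1] [16.1 98.8] 7.7 [0.015 0.019]
```

View pics/scene_end.png

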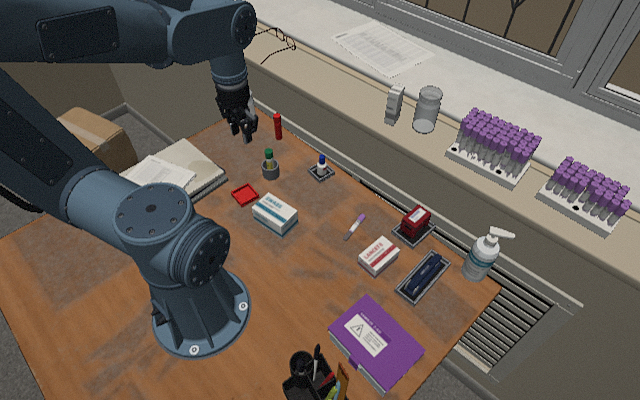

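The scene view shows all four pieces upright in their holders: stapler (423,272), stamp (413,222), bottle (321,166) and glue stick (269,162). The measurements put each one within about 3 mm of its holder's centre.

```bash
python3 -c "
from bench import ctrl
print(ctrl.hand_in())"
```

```text
the job is handed in; nothing more can be done
None
```

I put the stapler, stamp, correction bottle and glue stick upright in their holders, each within about 3 mm of its holder's centre. The lancet box and tube are where they were, and I handed the job in at about 23 s; it returned no verdict.

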